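# Set the washed charcoal cups on their matching saucers

### The job

Lay out the coffee set after washing up: stand each of the four charcoal cups upright in the middle of the charcoal saucer whose glaze has the same colour as the inside of the cup. Set the cups down, do not drop them, and leave the saucers and the two white cups where they stand.

Things in the scene. Friction and masses are not known exactly. Their poses are not given: they have to be found in the camera images.
- cup_yellow: charcoal cup (dark grey outside and rim) with yellow glaze inside; round handleless cup, nearly straight sided: 57 mm outside diameter at the rim, 55 mm near the foot, 70 mm tall, wall 4 mm, about 170 g; origin at the centre of its underside, z up along its axis; standing upright at the start
- cup_red: charcoal cup (dark grey outside and rim) with red glaze inside; round handleless cup, nearly straight sided: 57 mm outside diameter at the rim, 55 mm near the foot, 70 mm tall, wall 4 mm, about 170 g; origin at the centre of its underside, z up along its axis; standing upright at the start
- cup_blue: charcoal cup (dark grey outside and rim) with blue glaze inside; round handleless cup, nearly straight sided: 57 mm outside diameter at the rim, 55 mm near the foot, 70 mm tall, wall 4 mm, about 170 g; origin at the centre of its underside, z up along its axis; standing upright at the start
- cup_green: charcoal cup (dark grey outside and rim) with green glaze inside; round handleless cup, nearly straight sided: 57 mm outside diameter at the rim, 55 mm near the foot, 70 mm tall, wall 4 mm, about 170 g; origin at the centre of its underside, z up along its axis; standing upright at the start
- saucer_yellow: loose charcoal saucer with a yellow glazed well: 104 mm across, rim 13 mm high, flat well of 73 mm diameter whose floor is 5 mm above the counter, about 250 g; origin at the centre of its underside (on the counter, z = 0), z up
- saucer_red: loose charcoal saucer with a red glazed well: 104 mm across, rim 13 mm high, flat well of 73 mm diameter whose floor is 5 mm above the counter, about 250 g; origin at the centre of its underside (on the counter, z = 0), z up
- saucer_blue: loose charcoal saucer with a blue glazed well: 104 mm across, rim 13 mm high, flat well of 73 mm diameter whose floor is 5 mm above the counter, about 250 g; origin at the centre of its underside (on the counter, z = 0), z up
- saucer_green: loose charcoal saucer with a green glazed well: 104 mm across, rim 13 mm high, flat well of 73 mm diameter whose floor is 5 mm above the counter, about 250 g; origin at the centre of its underside (on the counter, z = 0), z up
- white_cup_yellow: white cup (white outside and rim) with yellow glaze inside, not part of the job: round handleless cup, nearly straight sided: 57 mm outside diameter at the rim, 55 mm near the foot, 70 mm tall, wall 4 mm, about 170 g; origin at the centre of its underside, z up along its axis; standing upright at the start
- white_cup_blue: white cup (white outside and rim) with blue glaze inside, not part of the job: round handleless cup, nearly straight sided: 57 mm outside diameter at the rim, 55 mm near the foot, 70 mm tall, wall 4 mm, about 170 g; origin at the centre of its underside, z up along its axis; standing upright at the start

How it is judged:
By the outcome, as a careful person would: the job done as asked, in the order asked, and still so for the second after the job is handed in, with the robot touching nothing.
It also fails if it takes over 99 s, if anything falls off the work surface, if the arm or the gripper's body presses on something with over 40 N, if the wrist force passes 120 N, or if a joint passes its speed limit or range.

### The arm

A 6-joint arm with a two-finger parallel gripper is mounted at the origin on the work surface. World frame = base frame: x ahead of the robot, y to its left, z up, the work surface at z = 0. Lengths are in mm, angles in rad, forces in N, time in s.
With the tool pointing down it reaches from about 400 to 925 mm from the base axis. Payload 12.5 kg.
Tool frame: the origin (TCP) lies midway between the tips of the shut fingers; the grasp point (between the pads) lies 19 mm behind it; z points along the fingers, y is the line along which they close (so a half turn about z gives the same grasp; the last joint's range is limited). The gripper opens to 95 mm and grips with 3 to 60 N. Pads are 20 mm wide; open, the fingers measure 119 mm over their backs; the gripper's body (75 mm by 180 mm) begins 59 mm behind the grasp point.
Start: joints at [-1.429, 0.491, 1.559, -0, 1.092, -0.106], TCP at [153.317, -605.921, 214.661] pointing down, gripper open.
Joint ranges: [-3.1, 3.1], [-0.84, 2.19], [0.05, 2.79], [-1.13, 4.28], [0.06, 2.93], [-2.69, 2.69]. Speed limits (rad/s): [2.22, 2.22, 2.79, 3.14, 3.14, 3.14].

### API

Orientations are given as [roll, pitch, yaw] about the fixed x, y, z axes, in that order (R = Rz(yaw) Ry(pitch) Rx(roll)).
In Python, from cell import env gives the robot as it stands.
- The arm moves only by the tool arm_command, never from a script. Its argument "targets" is a list of rows, each a list of 5 numbers: the shift along the tool's x, y, z in mm, then the turn about the tool's z in degrees, then the opening, from 0 (shut) to 1 (fully open). In form: [[tx, ty, tz, roll, fingers], ...]. A call has 1 to 5 rows; each row is the pose to reach, as a shift and turn from the pose commanded when the call began, along the tool's axes at that moment; what a row does not reach only later rows make up. A row lasts 1/10 s, in which the tool goes at most 50 mm and 8.59 degrees, less where a joint would pass 70% of its speed; a pose out of reach is approached as far as the arm can. A call with a gripper value outside its range is refused whole. The fingers move at their own pace and stop on an object; the grip force is fixed at half the most. Time passes only in rows, so rows that repeat a pose let the fingers close. It gives the time, the measured TCP pose, the force, the opening and the grip force at its end, in the units of the state.
- env.state(): the state, without advancing time (a new reading comes with each control period).
- env.read_camera(name): name is "side" or "top"; returns a dict with "frame" (400x640x3 uint8, red, green, blue), "vertical_fov" (degrees; the focal length in pixels is half the picture's height over the tangent of half this angle, whatever the lens; pixels are square), "cx", "cy" (the principal point, pixels), "k1" (the pictures are not rectified: a ray, as slopes to the right and down, at radius r is drawn at 1 + k1 r^2 times it, then the intrinsics apply), "world_from_camera" (4x4, takes a point from camera to world coordinates). Camera axes: x right, y down, z forward; pixel columns grow to the right and rows downward; lengths in mm; the calibration is good to about 2 mm. A picture is of the moment at which its call begins. There is no depth.
- env.job_done(): hands the job in; it is judged then, once.
The state is a dict: "t": time; "joints": joint angles; "qvel": joint speeds; "tau": joint torques, N m; "eef_pos": TCP position; "tcp_rot": TCP orientation; "ft_force": force on the tool from outside, world axes, zero at the start; "moment": the same for the moment, N m; "opening": opening from 0.0 (shut) to 1.0 (fully open); "grip_force": force on a finger pad.
Only numpy, scipy, OpenCV 4.12 (cv2) and the standard library are available. Lean on these libraries where they do the work, as an engineer would, in place of code of your own. Each camera call takes 0.05 s, during which the arm holds its last target. There are 200 camera calls.

## Working session

There is one attempt and no reset: what is moved stays moved. The work goes in short steps, Python scripts to look and compute and a tool call to move; the robot and the scene stay as the last step left them, time stands still between calls to the robot, and variables do not carry over. Pictures are saved under pics/ and viewed, at most 14 in all, crops included, and the job is handed in when it is done.

Besides the shell and the picture viewer there is one more tool, called after "Call:" as a command line: name --pt "numbers of a row" for each row, then --argument value for the rest. arm_command: Moves the arm, as the interface text tells. Its arguments: {"type":"object","properties":{"targets":{"type":"array","items":{"type":"array","items":{"type":"number"}}}},"required":["targets"]}

```bash
mkdir -p pics; cat > h.py <<'E'
import numpy as np, cv2
from cell import env
def shot(name,fn=None):
    c=env.read_camera(name)
    if fn: cv2.imwrite('pics/'+fn,c['frame'][:,:,::-1])
    return c
def K(c):
    f=200/np.tan(np.radians(c['vertical_fov'])/2)
    return np.array([[f,0,c['cx']],[0,f,c['cy']],[0,0,1.]])
def px2w(c,px,z):
    p=(np.array(px,float)-[c['cx'],c['cy']])/K(c)[0,0]
    u=p.copy()
    for _ in range(30): u=p/(1+c['k1']*(u@u))
    T=np.array(c['world_from_camera']); d=T[:3,:3]@[u[0],u[1],1]; o=T[:3,3]
    return o+d*(z-o[2])/d[2]
def w2px(c,P):
    T=np.array(c['world_from_camera']); q=T[:3,:3].T@(np.array(P,float)-T[:3,3]); u=q[:2]/q[2]
    return u*(1+c['k1']*(u@u))*K(c)[0,0]+[c['cx'],c['cy']]
E
python3 - <<'E'
from h import *
for n in('side','top'):
    c=shot(n,n+'0.png'); print(n,c['vertical_fov'],c['cx'],c['cy'],c['k1'],np.round(c['world_from_camera'],3).tolist())
print(env.state())
E
```

```text
side 53.74941235751129 323.08298552640076 201.5119698466907 -0.06640911378511631 [[-0.789, -0.45, 0.418, 59.449], [-0.614, 0.561, -0.556, 570.119], [0.016, -0.695, -0.719, 807.381], [0.0, 0.0, 0.0, 1.0]]
top 46.917135472904505 318.08769395049524 200.56622711289634 -0.07943745676405883 [[-0.002, -0.994, 0.108, 353.215], [-1.0, 0.002, 0.0, -7.3], [-0.0, -0.108, -0.994, 1275.936], [0.0, 0.0, 0.0, 1.0]]
{'t': 0.1, 'joints': array([-1.42860652e+00,  4.91492831e-01,  1.55938625e+00,  6.51402851e-06,
        1.09167966e+00, -1.05626277e-01]), 'qvel': array([ 0.00013505, -0.00059417, -0.00260729, -0.00209084, -0.00028482,
        0.00017804]), 'tau': array([ 4.04132152e-04, -6.13626266e+01, -2.58604109e+01,  6.94041420e-02,
        4.70477482e-02, -5.41533359e-05]), 'eef_pos': array([ 153.28257525, -605.69741227,  214.12496392]), 'tcp_rot': array([-3.14063256e+00, -1.07599556e-04,  2.47813027e-01]), 'ft_force': array([-0.21699306,  0.27568824, -0.48837293]), 'moment': array([-0.00831738,  0.00048733, -0.06220692]), 'grip_force': 0.0, 'opening': 0.997891157820537}
```

View pics/top0.png

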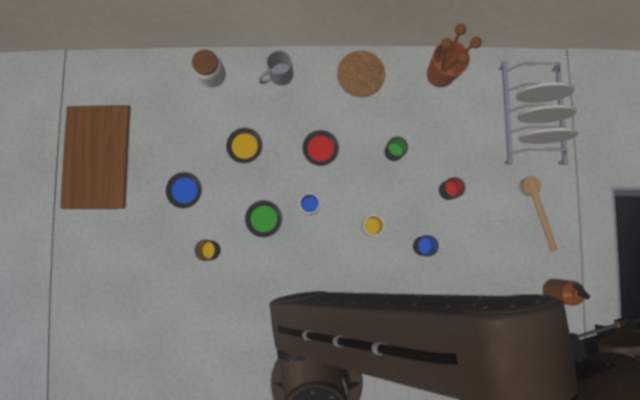

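View pics/side0.png

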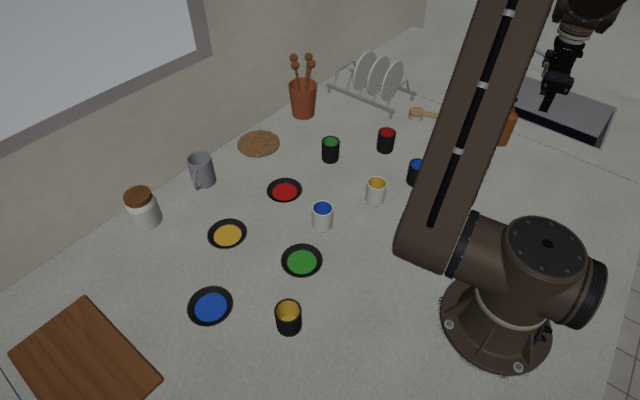

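```bash
cat >> h.py <<'E'
HUE={'yellow':(15,32),'red':None,'blue':(100,125),'green':(45,80)}
def blobs(c,z,amin=30):
    hsv=cv2.cvtColor(c['frame'],cv2.COLOR_RGB2HSV); H,S,V=[hsv[:,:,i].astype(int) for i in range(3)]
    out=[]
    for k,r in HUE.items():
        m=((H<6)|(H>172)) if r is None else (H>=r[0])&(H<=r[1])
        m=(m&(S>130)&(V>45)).astype(np.uint8)
        n,l,st,ce=cv2.connectedComponentsWithStats(m)
        for i in range(1,n):
            if st[i,4]>amin: out.append((k,st[i].tolist(),ce[i],px2w(c,ce[i],z)))
    return out
E
python3 - <<'E'
from h import *
for n in('side','top'):
    c=shot(n)
    for k,st,ce,_ in blobs(c,5): print(n,k,st,np.round(ce,1),'z5',np.round(px2w(c,ce,5)[:2],1),'z70',np.round(px2w(c,ce,70)[:2],1))
    f=c['frame'][:,:,::-1]
    P={'side':[(288,315),(331,148),(386,138),(417,170),(376,190),(302,260)],'top':[(208,250),(396,148),(452,188),(426,245),(373,225),(264,218)]}[n]
    t=[cv2.resize(f[y-25:y+25,x-25:x+25],(250,250),interpolation=cv2.INTER_NEAREST) for x,y in P]
    cv2.imwrite('pics/m_%s.png'%n,np.vstack([np.hstack(t[:3]),np.hstack(t[3:])]))
E
```

```text
side yellow [369, 177, 16, 12, 143] [376.6 182.4] z5 [ 449.7 -212.6] z70 [ 418.1 -149.2]
side yellow [213, 225, 29, 22, 496] [227.1 235.1] z5 [646.3 202.9] z70 [598.8 232.6]
side yellow [276, 300, 24, 22, 417] [287.4 310.4] z5 [379.7 267.4] z70 [353.7 291.9]
side red [380, 128, 15, 10, 112] [386.8 132.2] z5 [ 558.  -449.3] z70 [ 517.6 -366.7]
side red [271, 183, 27, 18, 371] [284.  191.5] z5 [638.6 -11.5] z70 [591.7  35.7]
side blue [410, 159, 12, 11, 89] [415.8 163.9] z5 [ 398.7 -363. ] z70 [ 371.2 -287.4]
side blue [314, 202, 17, 13, 177] [322.1 207.7] z5 [512.9 -29.7] z70 [476.2  18.8]
side blue [194, 293, 34, 30, 772] [210.3 307.1] z5 [520.7 370.3] z70 [483.3 386.5]
side green [323, 137, 16, 9, 107] [330.3 141.2] z5 [ 678.  -285.4] z70 [ 627.9 -216.1]
side green [287, 250, 30, 24, 559] [301.5 261.7] z5 [440.4 146.2] z70 [409.5 180.5]
top yellow [231, 133, 27, 26, 551] [244.2 145.6] z5 [647.8 201.1] z70 [632.8 190.4]
top yellow [366, 217, 16, 17, 213] [373.2 225. ] z5 [ 423.4 -159.3] z70 [ 419.8 -151.5]
top yellow [201, 241, 14, 18, 195] [207.2 249.5] z5 [356.3 298.9] z70 [356.2 283.2]
top red [307, 136, 27, 26, 536] [320.1 148.1] z5 [640.  -13.1] z70 [625.3 -12.8]
top red [446, 179, 17, 17, 225] [453.9 187. ] z5 [ 528.9 -387.9] z70 [ 519.9 -368.4]
top blue [171, 177, 27, 27, 551] [183.9 190.1] z5 [521.8 368.6] z70 [513.2 349.3]
top blue [302, 196, 16, 16, 197] [309.5 203.4] z5 [483.6  16.7] z70 [477.   15.5]
top blue [419, 237, 18, 17, 242] [426.9 245.1] z5 [ 367.4 -306.9] z70 [ 366.6 -291.6]
top green [389, 144, 13, 11, 103] [395.2 148.8] z5 [ 637.8 -224.6] z70 [ 623.2 -213.5]
top green [251, 206, 25, 26, 487] [263.4 218.6] z5 [441.6 144.4] z70 [437.1 136.6]
```

View pics/m_top.png

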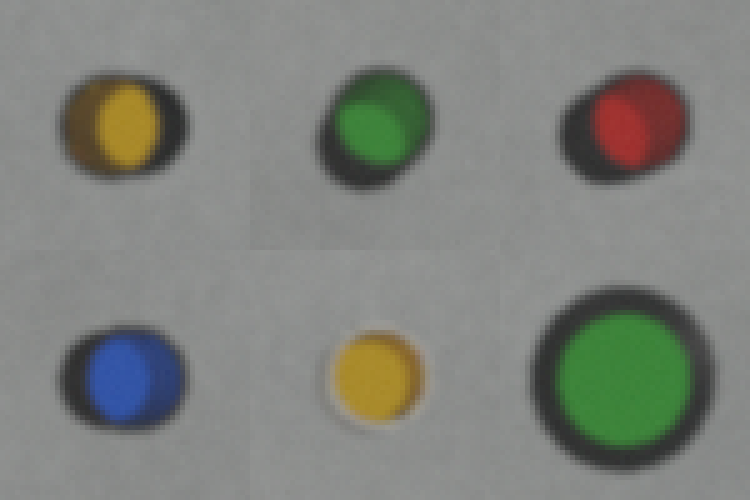

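View pics/m_side.png

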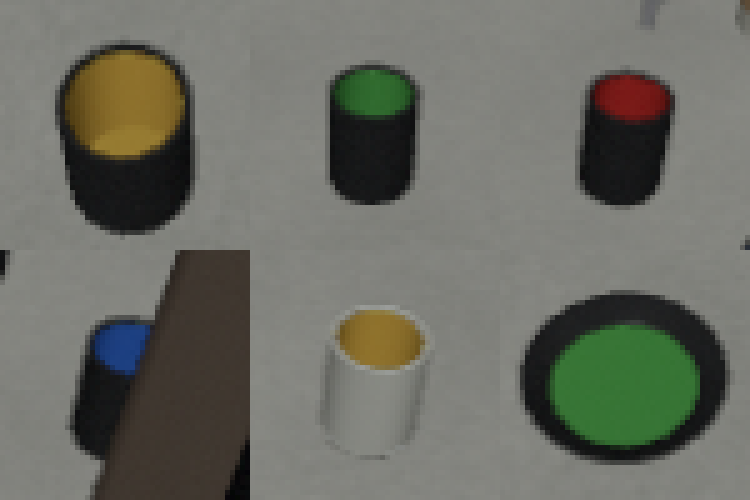

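The montages show the four cup openings, including the shaded walls, at top-view pixels yellow (205.4,249.9), green (397.4,146.2), red (454.4,187.4) and blue (427.6,245.0). The saucers are clear in both views.

```bash
cat >> h.py <<'E'
from scipy.spatial.transform import Rotation as Ro
def to(*pts):
    s=env.state(); R=Ro.from_euler('xyz',s['tcp_rot']).as_matrix()
    print('t',round(s['t'],2),'tcp',np.round(s['eef_pos'],1),'rot',np.round(s['tcp_rot'],3),'op',round(s['opening'],3),'F',np.round(s['ft_force'],1))
    for p in pts: print(p,'->',np.round(R.T@(np.array(p)-s['eef_pos']),1))
E
python3 - <<'E'
from h import *
c=shot('top')
for k,p in dict(yellow=(205.4,249.9),green=(397.4,146.2),red=(454.4,187.4),blue=(427.6,245)).items(): print(k,np.round(px2w(c,p,70)[:2],1))
to((518.5,-368,180),(518.5,-368,31))
E
```

```text
yellow [355.2 288. ]
green [ 630.3 -219.6]
red [ 518.9 -369.6]
blue [ 366.9 -293.6]
t 0.25 tcp [ 153.3 -605.8  214.4] rot [-3.141 -0.     0.248] op 1.0 F [ 0.7  0.  -0.7]
(518.5, -368, 180) -> [ 412.4 -141.    34.5]
(518.5, -368, 31) -> [ 412.4 -140.9  183.5]
```

Call:
arm_command --pt "412 -141 30 0 1" --pt "412 -141 30 0 1" --pt "412 -141 30 0 1" --pt "412 -141 30 0 1" --pt "412 -141 30 0 1"

```text
t: 0.75
eef_pos: [363.7, -468.5, 197.4]
tcp_rot: [3.141, -0.0, 0.247]
ft_force: [0.2, -0.2, -0.0]
opening: 1.001
grip_force: 0.0
```

```bash
python3 -c "
from h import *
to((518.5,-368,180),(518.5,-368,31))"
```

```text
t 0.75 tcp [ 363.7 -468.5  197.4] rot [ 3.141 -0.     0.247] op 1.001 F [ 0.2 -0.2 -0. ]
(518.5, -368, 180) -> [174.7 -59.5  17.4]
(518.5, -368, 31) -> [174.7 -59.6 166.4]
```

Call:
arm_command --pt "172 -59 17 0 1" --pt "172 -59 17 0 1" --pt "172 -59 17 0 1" --pt "172 -59 17 0 1" --pt "172 -59 17 0 1"

```text
t: 1.25
eef_pos: [517.3, -367.6, 179.7]
tcp_rot: [-3.141, -0.0, 0.252]
ft_force: [-0.5, -0.3, 0.2]
opening: 1.0
grip_force: 0.0
```

```bash
python3 -c "
from h import *
c=shot('side');c=shot('side','s1.png')
to((518.5,-368,180),(518.5,-368,31))"
```

```text
t 1.35 tcp [ 514.8 -369.8  180.1] rot [-3.141  0.     0.249] op 0.996 F [-0.1 -0.2 -0.3]
(518.5, -368, 180) -> [ 4.  -0.9  0.1]
(518.5, -368, 31) -> [  4.1  -0.8 149.1]
```

View pics/s1.png

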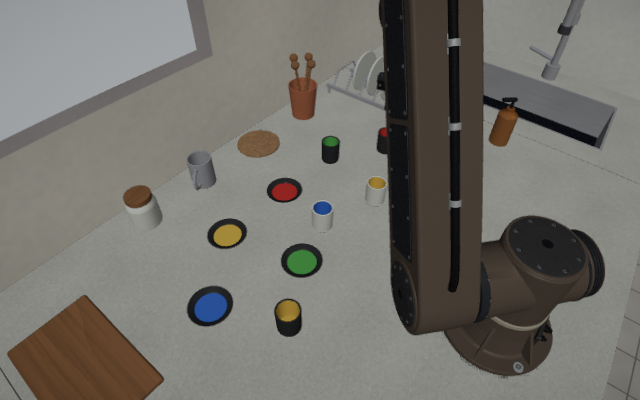

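The side view shows the arm hiding the gripper above the red cup (386,135). The path down is clear, so I descend.

Call:
arm_command --pt "4 -1 45 0 1" --pt "4 -1 90 0 1" --pt "4 -1 130 0 1" --pt "4 -1 149 0 1" --pt "4 -1 149 0 1"

```text
t: 1.85
eef_pos: [516.1, -368.6, 28.9]
tcp_rot: [-3.138, 0.003, 0.246]
ft_force: [0.0, 0.0, 0.4]
opening: 1.004
grip_force: 0.0
```

Call:
arm_command --pt "0 0 0 0 0.5" --pt "0 0 0 0 0.3" --pt "0 0 0 0 0.3" --pt "0 0 0 0 0.3" --pt "0 0 0 0 0.3"

```text
t: 2.35
eef_pos: [518.4, -368.5, 32.1]
tcp_rot: [3.141, -0.001, 0.248]
ft_force: [0.1, -0.8, 0.0]
opening: 0.635
grip_force: 0.0
```

```bash
python3 -c "
from h import *
to((639.3,-12.3,160),(639.3,-12.3,36))"
```

```text
t 2.35 tcp [ 518.4 -368.5   32.1] rot [ 3.141e+00 -1.000e-03  2.480e-01] op 0.635 F [ 0.1 -0.8  0. ]
(639.3, -12.3, 160) -> [ 204.7 -315.6 -128.1]
(639.3, -12.3, 36) -> [ 204.6 -315.7   -4.1]
```

Call:
arm_command --pt "0 0 0 0 0.3" --pt "0 0 0 0 0.3" --pt "0 0 0 0 0.3" --pt "0 0 0 0 0.3"

```text
t: 2.75
eef_pos: [518.5, -368.7, 31.9]
tcp_rot: [3.141, -0.001, 0.248]
ft_force: [0.7, -1.0, 5.7]
opening: 0.593
grip_force: 30.0
```

Call:
arm_command --pt "0 0 -20 0 0.3" --pt "0 0 -50 0 0.3" --pt "0 0 -90 0 0.3" --pt "0 0 -128 0 0.3" --pt "0 0 -128 0 0.3"

```text
t: 3.25
eef_pos: [519.6, -369.4, 164.2]
tcp_rot: [3.136, -0.004, 0.248]
ft_force: [0.2, 0.4, -1.0]
opening: 0.596
grip_force: 30.0
```

```bash
python3 -c "
from h import *
c=shot('top');shot('top')
for b in blobs(c,70):
  if b[0]=='red': print(b)
to((639.3,-12.3,160),(639.3,-12.3,36))"
```

```text
('red', [307, 136, 27, 26, 538], array([320.133829  , 148.17657993]), array([625.03888101, -12.83619838,  70.        ]))
t 3.35 tcp [ 518.  -368.2  159.4] rot [ 3.141 -0.     0.248] op 0.596 F [-0.6 -0.3 -1.8]
(639.3, -12.3, 160) -> [ 204.9 -315.3   -0.6]
(639.3, -12.3, 36) -> [ 204.9 -315.3  123.4]
```

Call:
arm_command --pt "20 -31 0 0 0.3" --pt "50 -75 0 0 0.3" --pt "75 -115 0 0 0.3" --pt "100 -154 0 0 0.3" --pt "125 -193 0 0 0.3"

```text
t: 3.85
eef_pos: [591.5, -148.4, 157.2]
tcp_rot: [-3.14, 0.003, 0.248]
ft_force: [0.9, -1.0, -1.3]
opening: 0.594
grip_force: 30.0
```

Call:
arm_command --pt "25 -38 0 0 0.3" --pt "50 -75 0 0 0.3" --pt "65 -100 0 0 0.3" --pt "76 -116 0 0 0.3" --pt "80 -122 0 0 0.3"

```text
t: 4.35
eef_pos: [639.2, -10.8, 157.2]
tcp_rot: [-3.14, 0.003, 0.25]
ft_force: [-1.6, -0.1, -2.8]
opening: 0.597
grip_force: 30.0
```

```bash
python3 -c "
from h import *
shot('side');shot('side');shot('side','s2.png')
to((639.3,-12.3,160),(639.3,-12.3,36))"
```

```text
t 4.5 tcp [639.1 -13.1 158.2] rot [-3.141e+00  2.000e-03  2.480e-01] op 0.596 F [-0.7 -1.  -0.7]
(639.3, -12.3, 160) -> [ 0.4 -0.7 -1.8]
(639.3, -12.3, 36) -> [  0.6  -0.6 122.2]
```

View pics/s2.png

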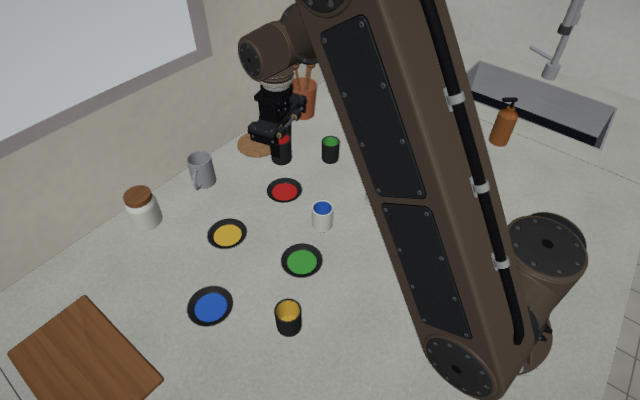

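The cup hangs upright over the red saucer (cup at 282,150, saucer at 284,190). I lower it slowly.

Call:
arm_command --pt "0 -1 40 0 0.3" --pt "0 -1 80 0 0.3" --pt "0 -1 105 0 0.3" --pt "0 -1 116 0 0.3" --pt "0 -1 118 0 0.3"

```text
t: 5.0
eef_pos: [638.8, -12.8, 40.3]
tcp_rot: [-3.141, 0.002, 0.247]
ft_force: [-0.7, 0.4, -0.9]
opening: 0.598
grip_force: 30.0
```

Call:
arm_command --pt "0 0 0 0 0.3" --pt "0 0 0 0 0.3" --pt "0 0 0 0 0.3"

```text
t: 5.3
eef_pos: [640.0, -11.9, 42.7]
tcp_rot: [3.141, -0.002, 0.248]
ft_force: [0.1, -1.3, -2.1]
opening: 0.599
grip_force: 30.0
```

```bash
python3 -c "
from h import *
c=shot('side')
for b in blobs(c,5):
  if b[0]=='red': print(b[1:])
f=c['frame'][145:225,235:335,::-1]; cv2.imwrite('pics/s3.png',cv2.resize(f,(750,600),interpolation=2))
to((639.3,-12.3,37))"
```

```text
([280, 168, 12, 10, 55], array([286.30909091, 173.58181818]), array([684.81885478, -73.52327619,   5.        ]))
([271, 185, 27, 16, 178], array([284.62359551, 194.45505618]), array([629.06426869,  -3.39780762,   5.        ]))
t 5.35 tcp [639.9 -11.9  42.6] rot [ 3.141e+00 -2.000e-03  2.480e-01] op 0.597 F [-0.1 -0.4 -1. ]
(639.3, -12.3, 37) -> [-0.7  0.3  5.6]
```

View pics/s3.png

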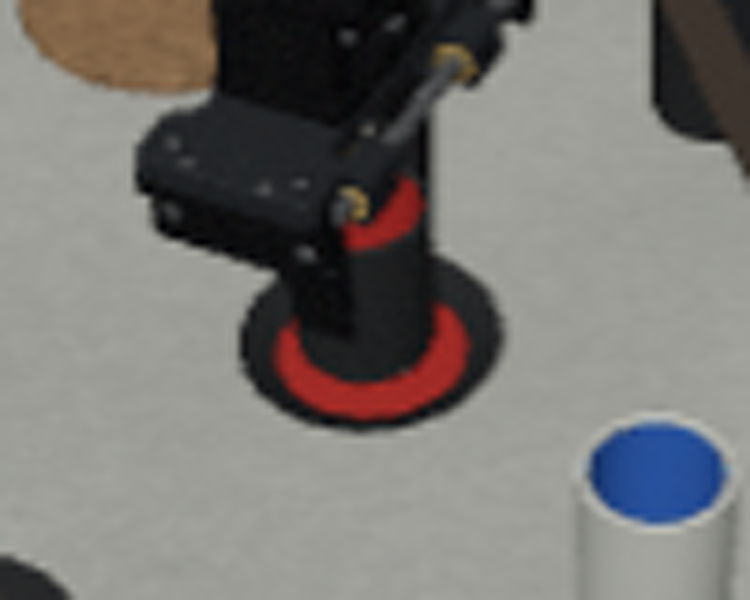

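The cup hovers about 5 mm above the well floor and sits central between the red crescents (crop x 300–433 against well 277–468).

Call:
arm_command --pt "-0.5 0 3 0 0.3" --pt "-0.5 0 4 0 0.3" --pt "-0.5 0 5 0 0.3" --pt "-0.5 0 5 0 0.3" --pt "-0.5 0 5 0 0.3"

```text
t: 5.85
eef_pos: [639.0, -11.9, 36.9]
tcp_rot: [3.141, -0.0, 0.248]
ft_force: [-2.1, -0.4, 5.3]
opening: 0.6
grip_force: 30.0
```

Call:
arm_command --pt "0 0 0.5 0 0.3" --pt "0 0 0.5 0 0.3" --pt "0 0 0.5 0 0.3"

```text
t: 6.15
eef_pos: [639.1, -11.9, 36.9]
tcp_rot: [3.141, -0.001, 0.248]
ft_force: [-2.6, 0.4, 9.1]
opening: 0.598
grip_force: 30.0
```

Contact; release, then lift off.

Call:
arm_command --pt "0 0 -0.5 0 0.7" --pt "0 0 -0.5 0 1" --pt "0 0 -0.5 0 1" --pt "0 0 -0.5 0 1" --pt "0 0 -0.5 0 1"

```text
t: 6.65
eef_pos: [638.9, -11.9, 36.3]
tcp_rot: [3.142, 0.0, 0.248]
ft_force: [0.5, 0.7, 0.4]
opening: 0.958
grip_force: 0.0
```

Call:
arm_command --pt "0 0 -20 0 1" --pt "0 0 -60 0 1" --pt "0 0 -105 0 1" --pt "0 0 -140 0 1" --pt "0 0 -140 0 1"

```text
t: 7.15
eef_pos: [640.8, -12.1, 181.6]
tcp_rot: [3.139, -0.008, 0.248]
ft_force: [0.5, -0.5, 0.4]
opening: 1.001
grip_force: 0.0
```

```bash
python3 -c "
from h import *
shot('side')
to((629,-218.5,175),(629,-218.5,32))"
```

```text
t 7.2 tcp [639.7 -12.  178.7] rot [ 3.14  -0.004  0.248] op 1.002 F [ 1.   0.  -1.9]
(629, -218.5, 175) -> [-61.1 197.6   3.8]
(629, -218.5, 32) -> [-61.7 197.3 146.8]
```

Call:
arm_command --pt "-15 47 0 0 1" --pt "-29 95 0 0 1" --pt "-44 142 0 0 1" --pt "-56 180 0 0 1" --pt "-61 197.5 0 0 1"

```text
t: 7.7
eef_pos: [627.2, -221.4, 174.7]
tcp_rot: [-3.141, 0.002, 0.245]
ft_force: [0.9, 0.0, 0.0]
opening: 1.0
grip_force: 0.0
```

Call:
arm_command --pt "0 0 0 0 1" --pt "0 0 0 0 1" --pt "0 0 0 0 1"

```text
t: 8.0
eef_pos: [628.3, -216.7, 176.1]
tcp_rot: [-3.141, 0.001, 0.249]
ft_force: [-0.3, 0.7, 0.5]
opening: 1.0
grip_force: 0.0
```

```bash
python3 -c "
from h import *
c=shot('side','s4.png')
f=c['frame'][95:215,245:405,::-1]; cv2.imwrite('pics/s4.png',cv2.resize(f,(800,600),interpolation=2))
to((629,-218,32))"
```

```text
t 8.05 tcp [ 628.4 -216.7  176.3] rot [-3.141  0.     0.25 ] op 0.998 F [0.2 0.5 0.8]
(629, -218, 32) -> [  0.2   1.5 144.3]
```

View pics/s4.png

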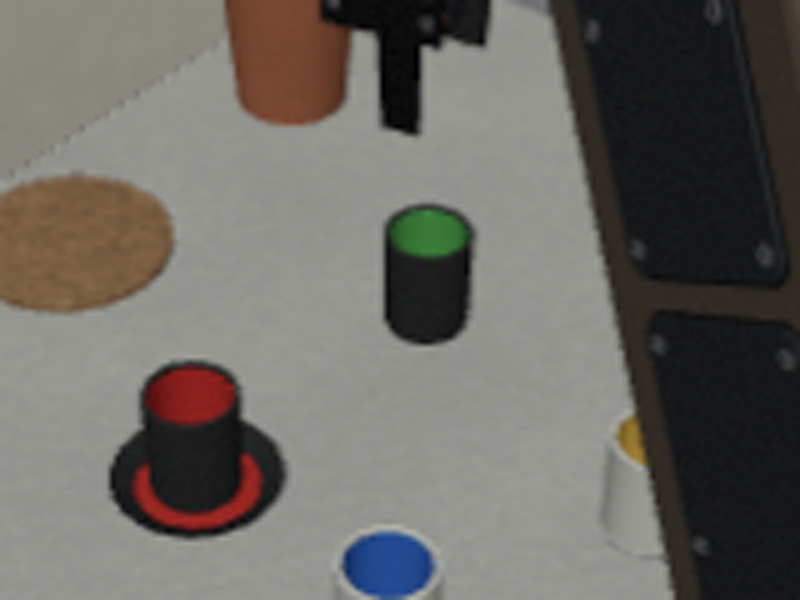

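The red cup stands upright and central in its saucer (foot centre near crop x 194, well centre 198). The green cup at (428,270) is free, with the open finger above it.

Call:
arm_command --pt "0 1 45 0 1" --pt "0 1 90 0 1" --pt "0 1 125 0 1" --pt "0 1 144 0 0.8" --pt "0 1 144 0 0.7"

```text
t: 8.55
eef_pos: [627.4, -217.5, 29.7]
tcp_rot: [-3.139, 0.004, 0.249]
ft_force: [-0.1, -0.1, 0.4]
opening: 0.885
grip_force: 0.0
```

Call:
arm_command --pt "0 0 0 0 0.3" --pt "0 0 0 0 0.3" --pt "0 0 0 0 0.3" --pt "0 0 0 0 0.3" --pt "0 0 0 0 0.3"

```text
t: 9.05
eef_pos: [629.0, -219.3, 33.8]
tcp_rot: [3.141, -0.002, 0.248]
ft_force: [0.0, 2.4, 7.4]
opening: 0.595
grip_force: 30.0
```

Call:
arm_command --pt "0 0 0 0 0.3" --pt "0 0 0 0 0.3"

```text
t: 9.25
eef_pos: [629.0, -219.3, 33.8]
tcp_rot: [3.141, -0.002, 0.248]
ft_force: [-0.4, 3.0, 7.5]
opening: 0.597
grip_force: 30.0
```

Call:
arm_command --pt "0 0 -20 0 0.3" --pt "0 0 -50 0 0.3" --pt "0 0 -90 0 0.3" --pt "0 0 -125 0 0.3" --pt "0 0 -130 0 0.3"

```text
t: 9.75
eef_pos: [629.8, -220.0, 167.3]
tcp_rot: [3.137, -0.005, 0.248]
ft_force: [0.4, 0.3, -2.3]
opening: 0.594
grip_force: 30.0
```

```bash
python3 -c "
from h import *
shot('top');shot('top')
to((441,145.3,163),(441,145.3,38.8))"
```

```text
t 9.85 tcp [ 628.6 -219.4  163.4] rot [ 3.14e+00 -1.00e-03  2.48e-01] op 0.592 F [-0.7 -0.8 -1.3]
(441, 145.3, 163) -> [-9.240e+01 -3.996e+02 -2.000e-01]
(441, 145.3, 38.8) -> [ -92.5 -399.7  124. ]
```

Call:
arm_command --pt "-8 -35 0 0 0.3" --pt "-18 -80 0 0 0.3" --pt "-29 -125 0 0 0.3" --pt "-40 -170 0 0 0.3" --pt "-50 -215 0 0 0.3"

```text
t: 10.35
eef_pos: [525.3, -21.7, 160.7]
tcp_rot: [-3.14, 0.003, 0.247]
ft_force: [1.3, 0.3, -1.6]
opening: 0.595
grip_force: 30.0
```

Call:
arm_command --pt "-10 -45 0 0 0.3" --pt "-20 -90 0 0 0.3" --pt "-30 -130 0 0 0.3" --pt "-39 -168 0 0 0.3" --pt "-42 -184 0 0 0.3"

```text
t: 10.85
eef_pos: [438.8, 146.9, 161.0]
tcp_rot: [-3.141, 0.003, 0.25]
ft_force: [-0.1, -0.6, -1.3]
opening: 0.595
grip_force: 30.0
```

Call:
arm_command --pt "0 0 0 0 0.3" --pt "0 0 0 0 0.3"

```text
t: 11.05
eef_pos: [441.1, 144.8, 161.5]
tcp_rot: [3.141, 0.002, 0.249]
ft_force: [0.5, -0.8, -1.7]
opening: 0.595
grip_force: 30.0
```

```bash
python3 -c "
from h import *
to((441,145.3,38.8))"
```

```text
t 11.05 tcp [441.1 144.8 161.5] rot [3.141e+00 2.000e-03 2.490e-01] op 0.595 F [ 0.5 -0.8 -1.7]
(441, 145.3, 38.8) -> [  0.2  -0.6 122.7]
```

Call:
arm_command --pt "0 0 40 0 0.3" --pt "0 0 80 0 0.3" --pt "0 0 105 0 0.3" --pt "0 0 116 0 0.3" --pt "0 0 119 0 0.3"

```text
t: 11.55
eef_pos: [441.4, 144.1, 42.3]
tcp_rot: [-3.142, 0.002, 0.247]
ft_force: [-0.1, -0.5, -2.2]
opening: 0.593
grip_force: 30.0
```

Call:
arm_command --pt "0 0 0 0 0.3" --pt "0 0 0 0 0.3" --pt "0 0 0 0 0.3"

```text
t: 11.85
eef_pos: [442.0, 145.0, 44.4]
tcp_rot: [3.141, -0.002, 0.248]
ft_force: [-0.7, -0.0, -2.0]
opening: 0.596
grip_force: 30.0
```

```bash
python3 -c "
from h import *
c=shot('side')
f=c['frame'][215:295,250:350,::-1]; cv2.imwrite('pics/s5.png',cv2.resize(f,(750,600),interpolation=2))
to((441,145.3,38.8))"
```

```text
t 11.9 tcp [441.9 145.   44.3] rot [ 3.141e+00 -2.000e-03  2.480e-01] op 0.596 F [-1.  -0.2 -1.3]
(441, 145.3, 38.8) -> [-0.8 -0.5  5.5]
```

View pics/s5.png

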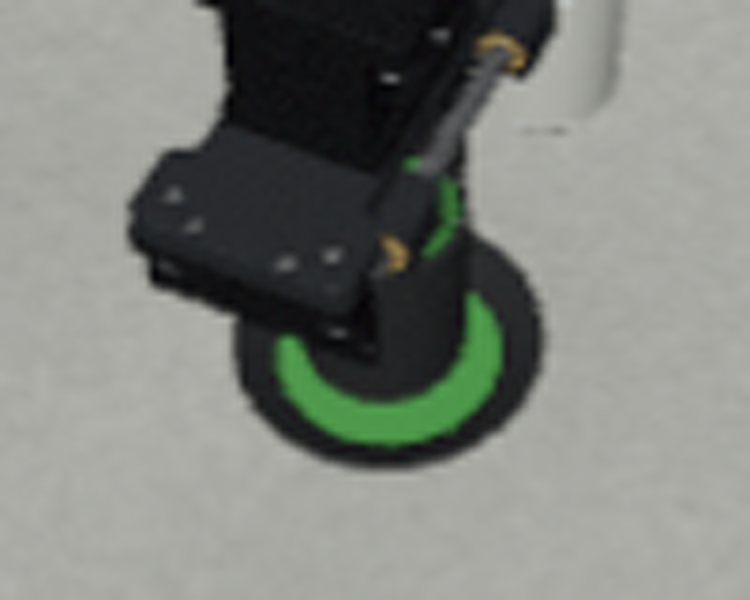

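The green cup hovers centrally in the green well (crescents even at x 277–310 and 465–502). I set it down.

Call:
arm_command --pt "-0.5 0 3 0 0.3" --pt "-0.5 0 4 0 0.3" --pt "-0.5 0 5 0 0.3" --pt "-0.5 0 5.5 0 0.3" --pt "-0.5 0 5.5 0 0.3"

```text
t: 12.4
eef_pos: [441.0, 144.9, 38.7]
tcp_rot: [3.141, -0.001, 0.248]
ft_force: [-3.4, 0.8, 14.6]
opening: 0.591
grip_force: 30.0
```

Call:
arm_command --pt "0 0 0.2 0 0.3" --pt "0 0 0.2 0 0.3"

```text
t: 12.6
eef_pos: [441.0, 144.9, 38.7]
tcp_rot: [3.141, -0.001, 0.248]
ft_force: [-4.4, 0.3, 17.6]
opening: 0.595
grip_force: 30.0
```

Call:
arm_command --pt "0 0 -0.8 0 0.3" --pt "0 0 -0.8 0 0.7" --pt "0 0 -0.8 0 1" --pt "0 0 -0.8 0 1" --pt "0 0 -0.8 0 1"

```text
t: 13.1
eef_pos: [441.0, 144.8, 38.4]
tcp_rot: [3.142, 0.0, 0.248]
ft_force: [0.0, -0.6, 0.2]
opening: 0.876
grip_force: 0.0
```

Call:
arm_command --pt "0 0 -10 0 1" --pt "0 0 -50 0 1" --pt "0 0 -95 0 1" --pt "0 0 -135 0 1" --pt "0 0 -140 0 1"

```text
t: 13.6
eef_pos: [442.4, 145.1, 183.2]
tcp_rot: [3.141, -0.008, 0.248]
ft_force: [0.7, 1.0, 0.5]
opening: 1.002
grip_force: 0.0
```

```bash
python3 -c "
from h import *
shot('side');shot('side')
to((354.5,290,175),(354.5,290,33))"
```

```text
t 13.7 tcp [441.2 144.9 179.8] rot [ 3.141e+00 -3.000e-03  2.480e-01] op 1.001 F [ 0.1 -0.7 -1.9]
(354.5, 290, 175) -> [ -48.4 -162.     4.6]
(354.5, 290, 33) -> [ -48.8 -162.   146.6]
```

Call:
arm_command --pt "-14 -46 0 0 1" --pt "-27 -92 0 0 1" --pt "-41 -135 0 0 1" --pt "-48.5 -162 0 0 1" --pt "-48.5 -162 0 0 1"

```text
t: 14.2
eef_pos: [352.0, 291.7, 177.1]
tcp_rot: [3.141, 0.003, 0.251]
ft_force: [-0.2, -0.6, -0.3]
opening: 1.002
grip_force: 0.0
```

Call:
arm_command --pt "0 0 0 0 1" --pt "0 0 0 0 1" --pt "0 0 0 0 1"

```text
t: 14.5
eef_pos: [354.6, 289.1, 178.1]
tcp_rot: [3.141, 0.001, 0.246]
ft_force: [-0.7, 0.4, 0.2]
opening: 1.001
grip_force: 0.0
```

```bash
python3 -c "
from h import *
c=shot('side')
f=c['frame'][205:355,220:420,::-1]; cv2.imwrite('pics/s6.png',cv2.resize(f,(800,600),interpolation=2))
to((354.5,290,33))"
```

```text
t 14.55 tcp [354.6 289.2 178.2] rot [3.141e+00 1.000e-03 2.460e-01] op 1.001 F [-0.6  0.4  0.2]
(354.5, 290, 33) -> [ 1.000e-01 -9.000e-01  1.452e+02]
```

View pics/s6.png

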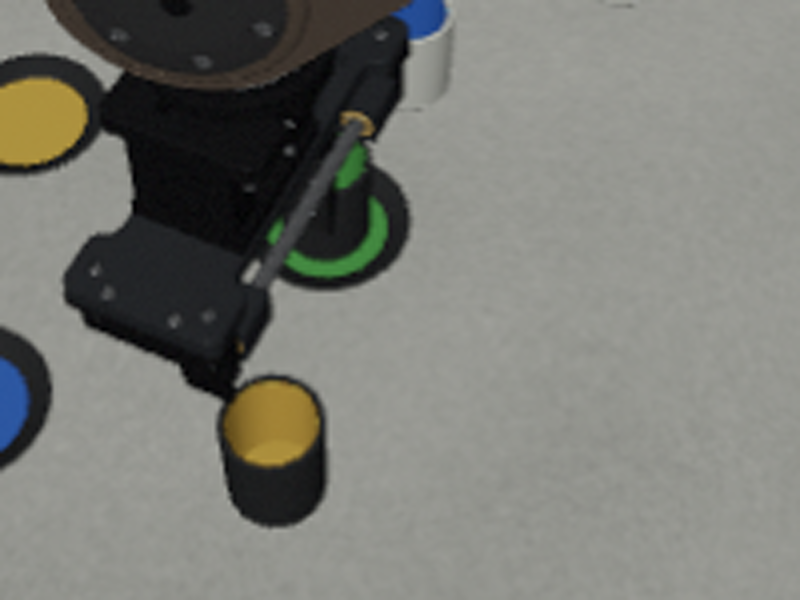

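The green cup stands in its saucer (well at 330,235). The yellow cup at (272,450) is free under the gripper.

Call:
arm_command --pt "0 -1 45 0 1" --pt "0 -1 90 0 1" --pt "0 -1 125 0 1" --pt "0 -1 145 0 0.8" --pt "0 -1 146 0 0.7"

```text
t: 15.05
eef_pos: [353.4, 289.8, 30.4]
tcp_rot: [3.14, 0.004, 0.247]
ft_force: [0.7, 0.1, 1.3]
opening: 0.887
grip_force: 0.0
```

Call:
arm_command --pt "0 0 0 0 0.3" --pt "0 0 0 0 0.3" --pt "0 0 0 0 0.3" --pt "0 0 0 0 0.3" --pt "0 0 0 0 0.3"

```text
t: 15.55
eef_pos: [354.4, 291.1, 33.5]
tcp_rot: [-3.141, -0.002, 0.248]
ft_force: [0.1, -3.0, 8.2]
opening: 0.579
grip_force: 30.0
```

Call:
arm_command --pt "0 0 0 0 0.3" --pt "0 0 0 0 0.3"

```text
t: 15.75
eef_pos: [354.4, 291.1, 33.5]
tcp_rot: [-3.141, -0.002, 0.248]
ft_force: [0.4, -2.9, 8.7]
opening: 0.579
grip_force: 30.0
```

Call:
arm_command --pt "0 0 -20 0 0.3" --pt "0 0 -50 0 0.3" --pt "0 0 -90 0 0.3" --pt "0 0 -125 0 0.3" --pt "0 0 -130 0 0.3"

```text
t: 16.25
eef_pos: [354.9, 291.7, 166.2]
tcp_rot: [-3.14, -0.006, 0.248]
ft_force: [-0.0, 0.1, -2.5]
opening: 0.58
grip_force: 30.0
```

```bash
python3 -c "
from h import *
shot('top');shot('top')
to((647,202,163),(647,202,38.8))"
```

```text
t 16.35 tcp [354.  291.  163.2] rot [-3.141e+00 -2.000e-03  2.480e-01] op 0.584 F [-0.   0.5 -2.7]
(647, 202, 163) -> [262.2 158.2   0.7]
(647, 202, 38.8) -> [261.9 158.3 124.9]
```

Call:
arm_command --pt "30 18 0 0 0.3" --pt "70 42 0 0 0.3" --pt "110 66 0 0 0.3" --pt "150 90 0 0 0.3" --pt "185 111 0 0 0.3"

```text
t: 16.85
eef_pos: [561.9, 227.5, 160.1]
tcp_rot: [3.141, 0.003, 0.247]
ft_force: [0.0, 0.6, -2.0]
opening: 0.583
grip_force: 30.0
```

Call:
arm_command --pt "35 21 0 0 0.3" --pt "60 36 0 0 0.3" --pt "74 45 0 0 0.3" --pt "77 47 0 0 0.3" --pt "77 47 0 0 0.3"

```text
t: 17.35
eef_pos: [646.0, 201.8, 160.4]
tcp_rot: [-3.141, 0.003, 0.247]
ft_force: [-0.9, 0.0, -1.8]
opening: 0.58
grip_force: 30.0
```

Call:
arm_command --pt "0 0 0 0 0.3" --pt "0 0 0 0 0.3"

```text
t: 17.55
eef_pos: [645.8, 202.6, 162.4]
tcp_rot: [3.142, 0.001, 0.249]
ft_force: [0.6, 0.2, -2.3]
opening: 0.578
grip_force: 30.0
```

```bash
python3 -c "
from h import *
to((647,202,38.5))"
```

```text
t 17.55 tcp [645.8 202.6 162.4] rot [3.142e+00 1.000e-03 2.490e-01] op 0.578 F [ 0.6  0.2 -2.3]
(647, 202, 38.5) -> [  1.1   0.9 123.9]
```

Call:
arm_command --pt "1 0.5 40 0 0.3" --pt "1 0.5 75 0 0.3" --pt "1 0.5 97 0 0.3" --pt "1 0.5 109 0 0.3" --pt "1 0.5 109 0 0.3"

```text
t: 18.05
eef_pos: [647.0, 202.0, 52.4]
tcp_rot: [-3.142, 0.002, 0.248]
ft_force: [-0.0, 0.9, -1.8]
opening: 0.575
grip_force: 30.0
```

Call:
arm_command --pt "0 0 0 0 0.3" --pt "0 0 0 0 0.3" --pt "0 0 0 0 0.3"

```text
t: 18.35
eef_pos: [648.3, 201.9, 54.8]
tcp_rot: [3.141, -0.002, 0.248]
ft_force: [-0.3, 0.3, -2.2]
opening: 0.579
grip_force: 30.0
```

```bash
python3 -c "
from h import *
c=shot('side')
f=c['frame'][190:270,180:280,::-1]; cv2.imwrite('pics/s7.png',cv2.resize(f,(750,600),interpolation=2))
to((647,202,38.5))
p=env.state()['eef_pos']; zb=p[2]-33.5
# predicted foot ellipse extremes if the cup is centred on the TCP
a=np.linspace(0,6.283,73)
q=np.array([w2px(c,(p[0]+27.5*np.cos(t),p[1]+27.5*np.sin(t),zb)) for t in a])
print('foot pred crop x',(q[:,0].min()-180+.5)*7.5,(q[:,0].max()-180+.5)*7.5,'bottom y',(q[:,1].max()-190+.5)*7.5)"
```

```text
t 18.4 tcp [648.2 201.8  54.6] rot [ 3.141e+00 -2.000e-03  2.480e-01] op 0.581 F [-0.5  0.1 -2.3]
(647, 202, 38.5) -> [-1.1 -0.4 16.1]
foot pred crop x 267.18472481751917 428.1111598510764 bottom y 370.3320593694235
```

View pics/s7.png

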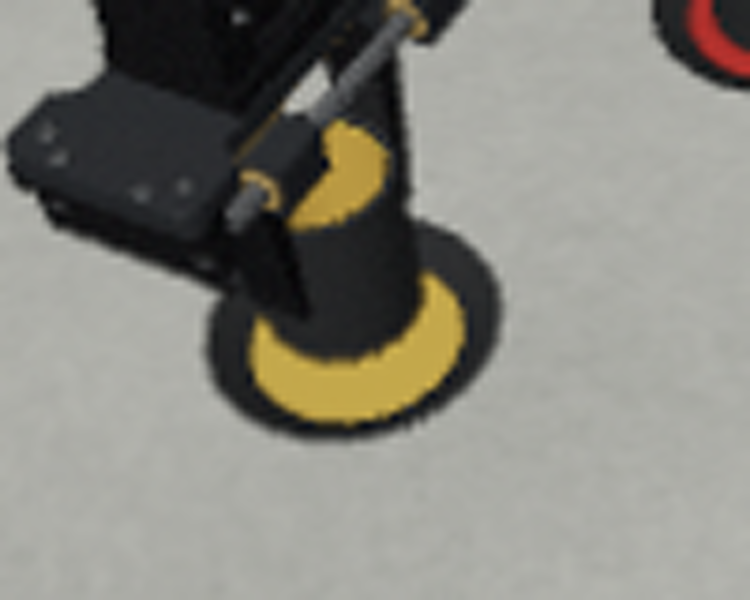

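```bash
python3 -c "
from h import *
c=shot('side')
p=env.state()['eef_pos']
def ell(x,y,z,r):
  q=(np.array([w2px(c,(x+r*np.cos(t),y+r*np.sin(t),z)) for t in np.linspace(0,6.283,181)])-[180,190]+.5)*7.5
  return np.round([q[:,0].min(),q[:,0].max(),q[:,1].min(),q[:,1].max()])
zb=p[2]-33.5
print('well',ell(647,202,5,36.5),'saucer rim',ell(647,202,13,52))
for dx in(0,4,8):
 X,Y=p[0]+dx*.97,p[1]+dx*.245
 print(dx,'foot',ell(X,Y,zb,27.5),'opening',ell(X,Y,zb+70,24.5),'rim',ell(X,Y,zb+70,28.5))
"
```

```text
well [251. 463. 260. 423.] saucer rim [202. 504. 213. 445.]
0 foot [268. 429. 248. 371.] opening [238. 389. 117. 227.] rim [226. 401. 108. 237.]
4 foot [258. 419. 244. 367.] opening [228. 379. 113. 223.] rim [216. 391. 105. 233.]
8 foot [248. 409. 241. 363.] opening [218. 368. 110. 220.] rim [205. 381. 101. 229.]
```

The opening matches the prediction (right edge 388, bottom 228), so the yellow cup is held centrally about 16 mm above its seat. I continue down.

Call:
arm_command --pt "-1 0 5 0 0.3" --pt "-1 0 9 0 0.3" --pt "-1 0 12 0 0.3" --pt "-1 0 13 0 0.3" --pt "-1 0 13 0 0.3"

```text
t: 18.95
eef_pos: [646.7, 201.5, 40.2]
tcp_rot: [3.142, 0.0, 0.248]
ft_force: [0.5, 0.1, -2.7]
opening: 0.579
grip_force: 30.0
```

Call:
arm_command --pt "0 0 1 0 0.3" --pt "0 0 1.5 0 0.3" --pt "0 0 1.5 0 0.3" --pt "0 0 1.5 0 0.3"

```text
t: 19.35
eef_pos: [646.8, 201.5, 39.1]
tcp_rot: [3.141, -0.0, 0.248]
ft_force: [-0.3, -0.2, -0.8]
opening: 0.577
grip_force: 30.0
```

Call:
arm_command --pt "0 0 0.5 0 0.3" --pt "0 0 1 0 0.3" --pt "0 0 1 0 0.3"

```text
t: 19.65
eef_pos: [647.0, 201.5, 38.6]
tcp_rot: [3.141, -0.001, 0.248]
ft_force: [-2.3, -0.9, 4.9]
opening: 0.578
grip_force: 30.0
```

Call:
arm_command --pt "0 0 0 0 0.6" --pt "0 0 0 0 0.8" --pt "0 0 0 0 1" --pt "0 0 0 0 1" --pt "0 0 0 0 1"

```text
t: 20.15
eef_pos: [646.8, 201.5, 37.9]
tcp_rot: [3.141, 0.0, 0.248]
ft_force: [-0.3, 0.9, -0.6]
opening: 0.88
grip_force: 0.0
```

Call:
arm_command --pt "0 0 -10 0 1" --pt "0 0 -50 0 1" --pt "0 0 -95 0 1" --pt "0 0 -135 0 1" --pt "0 0 -140 0 1"

```text
t: 20.65
eef_pos: [648.6, 202.0, 184.4]
tcp_rot: [3.141, -0.009, 0.248]
ft_force: [-0.1, -0.2, -0.8]
opening: 0.999
grip_force: 0.0
```

```bash
python3 -c "
from h import *
shot('side');shot('side')
to((367,-293,175))"
```

```text
t 20.75 tcp [647.1 201.6 179.9] rot [ 3.141e+00 -3.000e-03  2.480e-01] op 0.997 F [-0.7 -0.4  0.4]
(367, -293, 175) -> [-392.9  410.8    3.8]
```

Call:
arm_command --pt "-33 34 0 0 1" --pt "-67 70 0 0 1" --pt "-100 105 0 0 1" --pt "-134 140 0 0 1" --pt "-167 175 0 0 1"

```text
t: 21.25
eef_pos: [525.9, -10.3, 176.7]
tcp_rot: [-3.141, 0.002, 0.248]
ft_force: [1.9, -0.5, -0.5]
opening: 1.0
grip_force: 0.0
```

Call:
arm_command --pt "-34 35 0 0 1" --pt "-67 70 0 0 1" --pt "-100 105 0 0 1" --pt "-134 140 0 0 1" --pt "-167 175 0 0 1"

```text
t: 21.75
eef_pos: [407.0, -220.7, 177.0]
tcp_rot: [-3.14, 0.001, 0.248]
ft_force: [1.3, 0.9, -0.2]
opening: 0.999
grip_force: 0.0
```

Call:
arm_command --pt "-30 30 0 0 1" --pt "-50 52 0 0 1" --pt "-58 61 0 0 1" --pt "-58 61 0 0 1" --pt "-58 61 0 0 1"

```text
t: 22.25
eef_pos: [367.7, -292.2, 177.5]
tcp_rot: [-3.14, 0.001, 0.248]
ft_force: [-0.1, 0.7, 1.1]
opening: 1.0
grip_force: 0.0
```

```bash
python3 -c "
from h import *
c=shot('top');c=shot('top');c=shot('side')
f=c['frame'][135:345,150:430,::-1]; cv2.imwrite('pics/s8.png',cv2.resize(f,(800,600),interpolation=2))
for b in blobs(c,70):
  if b[0]=='blue': print(b)
to((367,-293,33))"
```

```text
('blue', [314, 202, 17, 13, 177], array([322.1299435 , 207.68361582]), array([476.17721478,  18.84796818,  70.        ]))
('blue', [194, 293, 34, 30, 771], array([210.28923476, 307.1387808 ]), array([483.30912803, 386.52649702,  70.        ]))
t 22.4 tcp [ 368.1 -291.9  177.9] rot [-3.141  0.     0.249] op 1.0 F [0.2 0.1 0.2]
(367, -293, 33) -> [ -1.3   0.8 144.9]
```

View pics/s8.png

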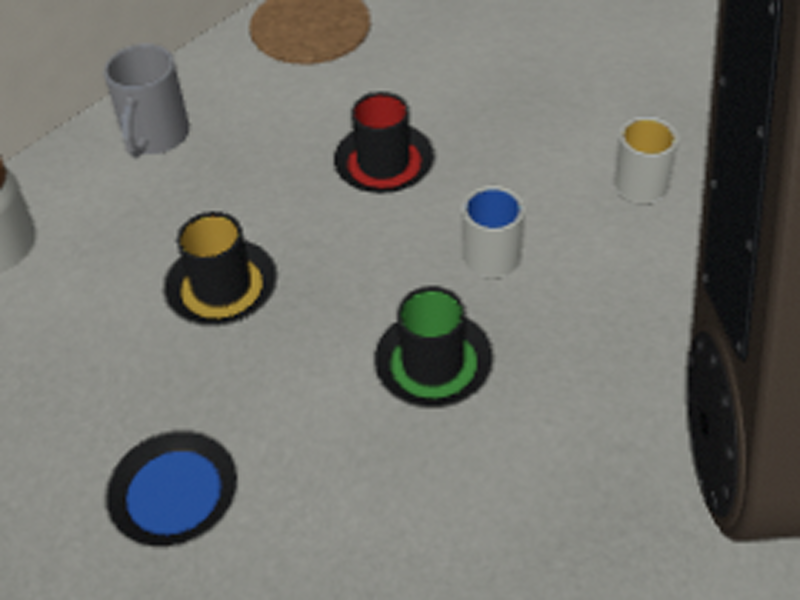

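Red (380,140), yellow (213,260) and green (432,340) all stand upright and central, and the blue saucer at (172,490) is free. I go down on the blue cup.

Call:
arm_command --pt "-1.5 1 45 0 1" --pt "-1.5 1 90 0 1" --pt "-1.5 1 125 0 1" --pt "-1.5 1 145 0 0.8" --pt "-1.5 1 146 0 0.7"

```text
t: 22.9
eef_pos: [366.1, -292.9, 30.0]
tcp_rot: [-3.138, 0.002, 0.249]
ft_force: [-0.8, 0.4, -0.8]
opening: 0.883
grip_force: 0.0
```

Call:
arm_command --pt "0 0 0 0 0.3" --pt "0 0 0 0 0.3" --pt "0 0 0 0 0.3" --pt "0 0 0 0 0.3" --pt "0 0 0 0 0.3"

```text
t: 23.4
eef_pos: [366.7, -294.5, 33.0]
tcp_rot: [3.14, -0.001, 0.248]
ft_force: [0.0, 3.0, 9.0]
opening: 0.577
grip_force: 30.0
```

Call:
arm_command --pt "0 0 0 0 0.3" --pt "0 0 0 0 0.3"

```text
t: 23.6
eef_pos: [366.6, -294.4, 33.0]
tcp_rot: [3.14, -0.001, 0.248]
ft_force: [0.3, 3.5, 8.8]
opening: 0.581
grip_force: 30.0
```

Call:
arm_command --pt "0 0 -20 0 0.3" --pt "0 0 -50 0 0.3" --pt "0 0 -90 0 0.3" --pt "0 0 -130 0 0.3" --pt "0 0 -140 0 0.3"

```text
t: 24.1
eef_pos: [367.2, -295.2, 176.0]
tcp_rot: [3.136, -0.003, 0.248]
ft_force: [-0.7, -0.7, -2.6]
opening: 0.579
grip_force: 30.0
```

```bash
python3 -c "
from h import *
shot('top');shot('top')
to((521.2,369.4,170))"
```

```text
t 24.2 tcp [ 366.7 -294.7  173.5] rot [ 3.138e+00 -2.000e-03  2.480e-01] op 0.581 F [ 0.2 -0.2 -1.5]
(521.2, 369.4, 170) -> [ 312.7 -606.     2.1]
```

Call:
arm_command --pt "15 -30 0 0 0.3" --pt "35 -68 0 0 0.3" --pt "55 -107 0 0 0.3" --pt "76 -147 0 0 0.3" --pt "97 -187 0 0 0.3"

```text
t: 24.7
eef_pos: [413.9, -87.5, 170.5]
tcp_rot: [-3.14, 0.002, 0.247]
ft_force: [1.6, 0.1, -2.6]
opening: 0.58
grip_force: 30.0
```

Call:
arm_command --pt "21 -40 0 0 0.3" --pt "42 -81 0 0 0.3" --pt "63 -122 0 0 0.3" --pt "84 -163 0 0 0.3" --pt "105 -204 0 0 0.3"

```text
t: 25.2
eef_pos: [465.7, 136.1, 170.3]
tcp_rot: [-3.141, 0.003, 0.248]
ft_force: [1.3, -1.0, -1.8]
opening: 0.577
grip_force: 30.0
```

Call:
arm_command --pt "21 -40 0 0 0.3" --pt "42 -81 0 0 0.3" --pt "63 -122 0 0 0.3" --pt "84 -163 0 0 0.3" --pt "100 -194 0 0 0.3"

```text
t: 25.7
eef_pos: [515.2, 349.1, 169.4]
tcp_rot: [3.141, 0.003, 0.249]
ft_force: [0.7, -1.1, -1.0]
opening: 0.583
grip_force: 30.0
```

Call:
arm_command --pt "10.5 -21 0 0 0.3" --pt "10.5 -21 0 0 0.3" --pt "10.5 -21 0 0 0.3" --pt "10.5 -21 0 0 0.3" --pt "10.5 -21 0 0 0.3"

```text
t: 26.2
eef_pos: [520.7, 368.7, 171.7]
tcp_rot: [3.141, 0.001, 0.247]
ft_force: [0.3, -0.0, -1.2]
opening: 0.579
grip_force: 30.0
```

```bash
python3 -c "
from h import *
to((521.2,369.4,38))"
```

```text
t 26.2 tcp [520.7 368.7 171.7] rot [3.141e+00 1.000e-03 2.470e-01] op 0.579 F [ 0.3 -0.  -1.2]
(521.2, 369.4, 38) -> [  0.8  -0.6 133.7]
```

Call:
arm_command --pt "0 -0.5 40 0 0.3" --pt "0 -0.5 80 0 0.3" --pt "0 -0.5 110 0 0.3" --pt "0 -0.5 126 0 0.3" --pt "0 -0.5 129 0 0.3"

```text
t: 26.7
eef_pos: [519.9, 369.0, 41.1]
tcp_rot: [3.141, 0.003, 0.247]
ft_force: [-0.0, -0.1, -2.3]
opening: 0.58
grip_force: 30.0
```

Call:
arm_command --pt "0 0 0 0 0.3" --pt "0 0 0 0 0.3" --pt "0 0 0 0 0.3"

```text
t: 27.0
eef_pos: [521.1, 370.4, 44.3]
tcp_rot: [-3.141, -0.002, 0.248]
ft_force: [0.2, -0.4, -2.0]
opening: 0.584
grip_force: 30.0
```

```bash
python3 -c "
from h import *
c=shot('side')
f=c['frame'][260:340,160:260,::-1]; cv2.imwrite('pics/s9.png',cv2.resize(f,(750,600),interpolation=2))
to((521.2,369.4,38))"
```

```text
t 27.05 tcp [521.  370.4  44.1] rot [-3.141e+00 -2.000e-03  2.480e-01] op 0.58 F [ 0.2  0.6 -2.6]
(521.2, 369.4, 38) -> [-0.1  1.   6.1]
```

View pics/s9.png

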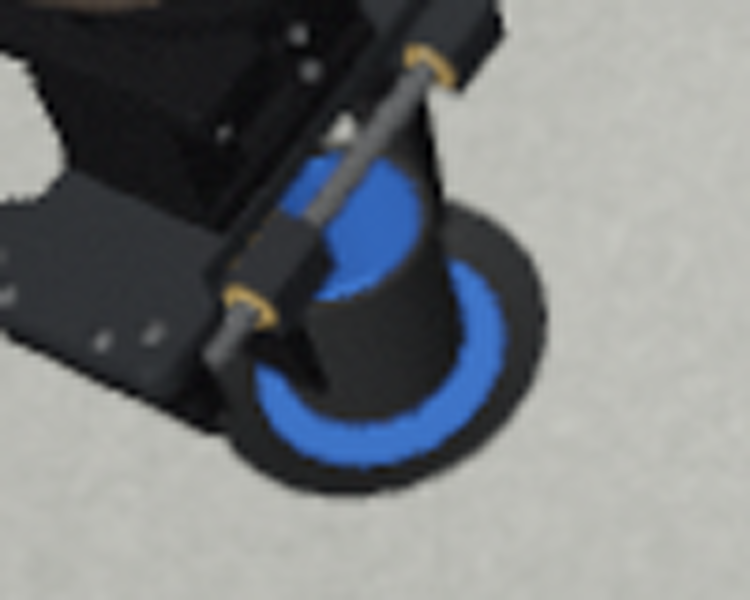

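The blue cup hovers centrally in the blue well (crescent even from x 255 to 505, bottom y 465). I set it down.

Call:
arm_command --pt "0 0.5 3 0 0.3" --pt "0 0.5 4.5 0 0.3" --pt "0 0.5 5.5 0 0.3" --pt "0 0.5 5.5 0 0.3" --pt "0 0.5 5.5 0 0.3"

```text
t: 27.55
eef_pos: [520.8, 369.8, 38.1]
tcp_rot: [3.141, -0.0, 0.248]
ft_force: [-1.6, -0.9, 5.2]
opening: 0.584
grip_force: 30.0
```

Call:
arm_command --pt "0 0 0.5 0 0.3" --pt "0 0 0.5 0 0.3" --pt "0 0 0.5 0 0.3"

```text
t: 27.85
eef_pos: [520.8, 369.8, 38.1]
tcp_rot: [3.142, -0.001, 0.248]
ft_force: [-3.0, -1.3, 9.4]
opening: 0.583
grip_force: 30.0
```

Call:
arm_command --pt "0 0 -0.4 0 0.6" --pt "0 0 -0.4 0 0.8" --pt "0 0 -0.4 0 1" --pt "0 0 -0.4 0 1" --pt "0 0 -0.4 0 1"

```text
t: 28.35
eef_pos: [520.7, 369.7, 37.3]
tcp_rot: [3.141, 0.0, 0.248]
ft_force: [-0.4, -0.1, -0.0]
opening: 0.881
grip_force: 0.0
```

Call:
arm_command --pt "0 0 -10 0 1" --pt "0 0 -50 0 1" --pt "0 0 -95 0 1" --pt "0 0 -140 0 1" --pt "0 0 -180 0 1"

```text
t: 28.85
eef_pos: [520.6, 369.7, 220.6]
tcp_rot: [-3.141, -0.002, 0.248]
ft_force: [1.6, 0.3, 0.3]
opening: 1.001
grip_force: 0.0
```

Call:
arm_command --pt "40 0 0 0 1" --pt "80 0 0 0 1" --pt "110 0 0 0 1" --pt "120 0 0 0 1" --pt "120 0 0 0 1"

```text
t: 29.35
eef_pos: [637.9, 399.0, 217.1]
tcp_rot: [3.141, 0.0, 0.247]
ft_force: [-0.1, -0.6, -0.0]
opening: 1.004
grip_force: 0.0
```

```bash
python3 -c "
from h import *
c=shot('side');c=shot('side')
f=c['frame'][120:345,140:440,::-1]; cv2.imwrite('pics/s10.png',cv2.resize(f,(800,600),interpolation=2))
for b in blobs(c,75): print(b[0],b[1][4],np.round(b[3][:2],1))
to()"
```

```text
yellow 223 [645.6 203. ]
yellow 194 [585.1 241.3]
red 113 [581.2  55.1]
blue 368 [517.9 371. ]
blue 269 [469.5 393.1]
green 177 [441.4 148.1]
t 29.45 tcp [636.5 399.  217.6] rot [3.141 0.    0.248] op 1.001 F [-1.1 -0.6  0.7]
```

View pics/s10.png

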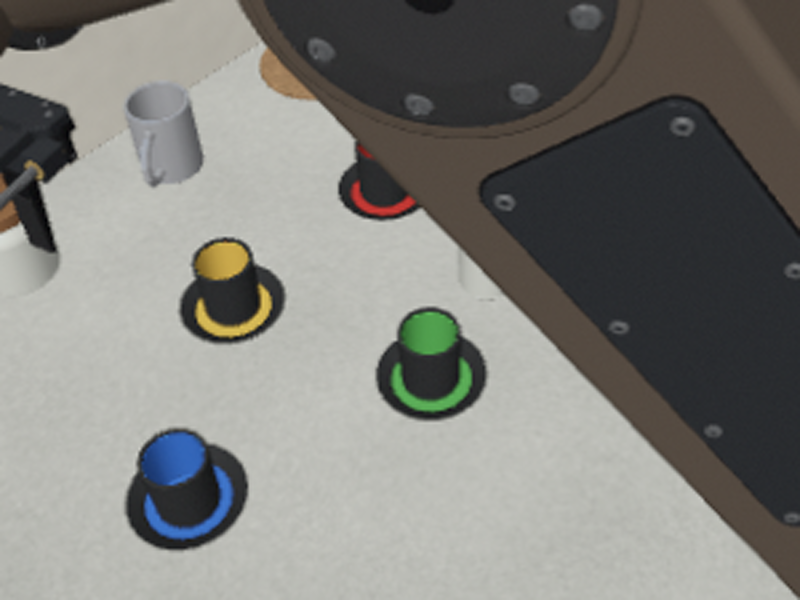

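The blue, yellow and green cups stand upright and central in their saucers, with openings within about 3 mm of the saucer centres. The red cup, seen whole in the earlier view, is undisturbed. The gripper is clear.

```bash
python3 -c "
from cell import env
print(env.job_done())"
```

```text
the job is handed in; nothing more can be done
None
```

I set all four charcoal cups down upright in the middle of their matching saucers, left the saucers and white cups where they stood, and handed the job in at about 29 s; it returned no verdict.

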